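Pack a sample tube and hook the carrier shut

ROBOT

A 7-joint arm with a two-finger parallel gripper is mounted at the origin on a cart in front of the work surface, level with it; the furniture and walls round the work are solid. World frame = base frame: x ahead of the robot, y to its left, z up, the work surface at z = 0. Lengths are in m, angles in rad, forces in N, time in s.
With the tool pointing down it reaches from about 0.425 to 0.925 m from the base axis. Payload 6.8 kg.
Tool frame: the origin (TCP) lies on the mounting face of the last link; the fingertips stand 173 mm ahead of it and the grasp point (between the pads) lies 155 mm ahead of it; y points along the fingers, x is the direction in which the jaws open and shut, and the axes are right-handed (so a half turn about y gives the same grasp; the last joint's range is limited). The gripper opens to 85 mm and grips with 20 to 120 N. Pads are 22 mm wide; open, the fingers measure 114 mm over their backs; the gripper's body (76 mm by 85 mm) begins 54 mm behind the grasp point. The pads swing forward as they close: fully open they stand 13 mm farther back than shut.
Start: joints at [-1.352, 0.477, 0.022, 1.555, -0.011, 1.109, -0.083], TCP at [0.217, 0.639, 0.405] pointing down, gripper open.
Joint ranges: [-2.96, 2.96], [-0.34, 2.1], [-1.41, 1.46], [0.24, 2.44], [-1.37, 4.51], [0.17, 1.92], [-2.96, 2.96]. Speed limits (rad/s): [2.39, 2.39, 3.14, 3.14, 3.14, 3.14, 3.14].

INTERFACE

Orientations are given as a rotation vector (axis times angle).
In Python, from bench import r gives the robot as it stands.
- The arm moves only by the tool step_arm, never from a script. Its arguments are lists of equal length, an entry for each row: "xyz": the shift along the tool's x, y, z scaled (see below), a list of three; "rotation": the turn, a rotation vector about the tool's x, y, z scaled (see below), a list of three. A call has 1 to 20 rows; each row is the pose to reach, as a shift and turn from the pose measured when the call began, along the tool's axes at that moment; what a row does not reach only later rows make up. The controller multiplies each number of a shift by 30 cm and each number of a turn by 90 degrees. A row lasts 1/8 s, in which the tool goes at most 62.5 mm and 10.7 degrees, less where a joint would pass 70% of its speed; a pose out of reach is approached as far as the arm can. A call with a number of a shift or a turn outside -1 to 1 is refused whole. A call with a gripper value outside its range is refused whole. "grip" is the closure, from 0 (fully open) to 1 (shut), set as the call begins (left out, the last holds). The fingers move at their own pace and stop on an object; "force" is the grip in N (left out, the last holds). Time passes only in rows, so rows that repeat a pose let the fingers close. It gives the time, the measured TCP pose, the force and the opening at its end, in the units of the state.
- r.get_obs(): the state, without advancing time (a new reading comes with each control period).
- r.grab_frame(name): name is "scene" or "side" or "wrist"; returns a dict with "pixels" (384x512x3 uint8, red, green, blue), "fx", "fy", "cx", "cy" (pixels), "position" and "attitude" of the camera in the world; the wrist camera has in their place "mount" (4x4, takes a point from camera to tool coordinates, whose origin is the TCP and whose axes are the tool frame's). Camera axes: x right, y down, z forward; pixel columns grow to the right and rows downward; lengths in m; the calibration is good to about 2 mm. The wrist camera is an equidistant fisheye: a pixel r from the principal point sees the ray r / f radians off the axis. A picture is of the moment at which its call begins: read the wrist's pose just before it. There is no depth.
- r.hand_in(): hands the job in, once; it reports no verdict.
The state is a dict: "clock": time; "joints": joint angles; "qvel": joint speeds; "tau": joint torques, N m; "tcp_pos": TCP position; "orientation": TCP orientation; "contact_force": force on the tool from outside, world axes, zero at the start; "moment": the same for the moment, N m; "grip_width": finger opening in m.
Only numpy, scipy, OpenCV 4.12 (cv2) and the standard library are available. Lean on these libraries where they do the work, as an engineer would, in place of code of your own. Each camera call takes 0.05 s, during which the arm holds its last target.

TASK

Pack the lying screw-cap sample tube for transport: lay it flat in the cradle inside the open sample carrier, lengthwise between the four low posts, and let it go. Then push the lid over until it is fully shut, and swing both steel hooks in over the lid, past the springy resistance, until each rests fully home against the post of its catch. Do not shift the sample cup, timer or reagent bottle standing around.

Things in the scene. Friction and masses are not known exactly. Their poses are not given: they have to be found in the camera images.
- tube_mid (a point): centre of the loose screw-cap sample tube, which lies on the worktop (19 mm thick, 95 mm long; centre 9.5 mm above what it lies on). The point's y axis runs along the tube to the cap end, x across it, z up. Grasp across its thickness near the middle. About 20 g
- cradle (a point): where the tube's centre belongs, 9.5 mm above the carrier's inner floor. Axes as the box's: x to its far (hinge) side, y to its left, z up. The tube must lie along y, either way round. Four rubber posts 9 mm high stand beside it at y = 22 to 42 and -42 to -22 mm, with a 32 mm wide trough between them; between y = -22 and 22 mm the sides are free for fingers
- carrier: the sample carrier, an open grey plastic box fixed to the worktop: 130 x 130 mm outside, walls and floor 5 mm thick, rim 45 mm above the worktop; origin under its centre, x to its far (hinge) side. The cradle's centre is 10 mm in -x from the box's centre
- lid (a joint): hinge of the carrier's lid along the box's far rim: 0 = shut, grows as it opens, starts open leaning back on its stop at 1.85 rad. Pushed past upright (1.57) towards the robot it falls shut by itself, slowed a little
- lid_edge (a point): middle of the lid's free edge, half-way through its thickness (lid 130 x 130 mm, 8 mm thick, 0.14 kg). With the lid shut its top is 53 mm above the worktop; open, this edge stands about 170 mm above the worktop: pass well over it
- lid_hinge (a point): middle of the lid's hinge line, 45 mm above the worktop, 75 mm in +x from the cradle centre; same axes as the lid
- hook_left (a joint): hinge of the left hook (box +y side), a bent steel rod 8 mm thick on an upright pivot. 0 = closed over the lid, bent end round the short post; grows as it opens; starts open at 1.35 to 1.75, pointing to box +x; stop at 1.9. Closes clockwise seen from above. Stays where it is left, by light friction, until the sprung plunger of its catch (see the pivot point)
- left_pivot (a point): pivot of the left hook, at the rod's mid height, 60 mm above the worktop. At about 0.33 rad from closed the rod meets a sprung ball plunger in the lid and must be pushed over it (about 2 N at the tab, peak near 0.27 rad); past about 0.1 rad the plunger itself presses the hook home to 0
- left_tab (a point): upright round thumb tab at the free end of the left hook, 54 mm from the pivot: 10 mm thick, standing from 60 to 88 mm above the worktop; this point is 76 mm up. Push it sideways from outside; the post in the lid is only 66 mm high
- hook_right (a joint): hinge of the right hook (box -y side), a bent steel rod 8 mm thick on an upright pivot. 0 = closed over the lid, bent end round the short post; grows as it opens; starts open at 1.35 to 1.75, pointing to box +x; stop at 1.9. Closes anticlockwise seen from above. Stays where it is left, by light friction, until the sprung plunger of its catch (see the pivot point)
- right_pivot (a point): pivot of the right hook, as on the left
- right_tab (a point): thumb tab of the right hook, as on the left
- tube: the sample tube; origin on its underside below its centre
- cup: lidded round sample cup 56 mm wide, 58 mm tall, a bystander standing on the worktop; origin under its centre
- timer: flat square white timer 62 x 62 x 17 mm, a bystander lying on the worktop; origin under its centre
- bottle: small dropper bottle 29 mm wide, 78 mm tall, a bystander standing on the worktop; origin under its centre

How it is judged:
On the way, in this order (a step that is already met when the one before it is completed fails the run):
1. the tube lies in the cradle, let go, with the lid still open (horizontal distance between tube_mid and cradle below 0.018 m and x of tube_mid in the frame of cradle between -0.01 and 0.01 m and z of tube_mid in the frame of cradle between -0.004 and 0.004 m and angle between the y axis of tube_mid and the y axis of cradle, either way round below 0.25 rad and contact force between tube and the fingers below 0.05 N and value of joint lid above 1 rad), for 0.2 s.
2. the lid is fully shut (value of joint lid below 0.04 rad), for 0.2 s.
3. both hooks rest fully home in their catches (value of joint lid below 0.04 rad and value of joint each of hook_left, hook_right below 0.07 rad), for 0.2 s.
At the end, for the whole second after the job is handed in: the tube lies flat in the cradle (centre within 10 mm across and 18 mm in all of the cradle's centre, height within 4 mm, along the cradle within 0.25 rad), the lid is shut (under 0.04 rad) and both hooks are home (under 0.07 rad) (all of step 3 and horizontal distance between tube_mid and cradle below 0.018 m and x of tube_mid in the frame of cradle between -0.01 and 0.01 m and z of tube_mid in the frame of cradle between -0.004 and 0.004 m and angle between the y axis of tube_mid and the y axis of cradle, either way round below 0.25 rad); the robot touches nothing.
It fails at once if the cup is shifted by more than 30 mm (distance of cup from where it was at the start of the episode above 0.03 m).
It fails at once if the timer is shifted by more than 30 mm (distance of timer from where it was at the start of the episode above 0.03 m).
It fails at once if the bottle is shifted by more than 30 mm (distance of bottle from where it was at the start of the episode above 0.03 m).
It also fails if it takes over 72 s, if anything falls off the work surface, if the arm or the gripper's body presses on something with over 40 N, if the wrist force passes 120 N, or if a joint passes its speed limit or range.

## Working session

There is one attempt and no reset: what is moved stays moved. The work goes in short steps, Python scripts to look and compute and a tool call to move; the robot and the scene stay as the last step left them, time stands still between calls to the robot, and variables do not carry over. Pictures are saved under pics/ and viewed, and the job is handed in when it is done.

Besides the shell and the picture viewer there is one more tool, called after ">>>" as name(argument=value, ...) on one line, values as JSON. step_arm: Moves the arm, as the interface text tells. Its arguments: {"type":"object","properties":{"xyz":{"type":"array"},"rotation":{"type":"array"},"grip":{"type":"number"},"force":{"type":"number"}},"required":["xyz","rotation"]}

```bash
ls; mkdir -p pics; python3 - <<'E'
from bench import r
import cv2,pickle
o=r.get_obs();print(o)
d={}
for n in ["scene","side","wrist"]:
    f=r.grab_frame(n);d[n]=f
    cv2.imwrite(f"pics/{n}0.png",f["pixels"][:,:,::-1])
    print(n,{k:v for k,v in f.items() if k!="pixels"})
pickle.dump((o,d),open("d0.pkl","wb"))
E
```

```text
pics
{'clock': 0.0, 'joints': array([-1.35210772,  0.47777772,  0.02231435,  1.55646684, -0.01155343,
        1.10929033, -0.08310617]), 'qvel': array([ 1.48533851e-04,  8.21222742e-05,  3.85819651e-04, -6.12452487e-04,
        2.59447190e-04, -5.81744363e-04, -3.11153994e-04]), 'tau': array([-4.36618711e-04, -5.96452940e+01,  1.60743803e+00, -2.81195587e+01,
        1.24149580e-02,  9.54310235e-03, -3.52039763e-06]), 'tcp_pos': array([0.21655849, 0.63901783, 0.40373343]), 'orientation': array([-1.34740185, -0.96416922,  0.96653961]), 'contact_force': array([-0.03562545, -0.12290076,  0.86873971]), 'moment': array([-0.02838822,  0.02708044,  0.00457206]), 'grip_width': 0.08567020560270999}
scene {'fx': 359.4352485651587, 'fy': 359.4352485651587, 'cx': 253.55793752350584, 'cy': 186.49879123959082, 'position': array([ 0.09980557, -0.43013124,  0.75623944]), 'attitude': array([-2.19549045,  1.08522785, -0.43624741])}
side {'fx': 366.92085933219613, 'fy': 366.92085933219613, 'cx': 259.1581950799361, 'cy': 193.02836636834152, 'position': array([0.43012894, 0.84643306, 0.6121423 ]), 'attitude': array([-0.24577039,  2.65179971, -1.53296404])}
wrist {'fx': 297.3186396354542, 'fy': 297.3186396354542, 'cx': 253.596662273743, 'cy': 194.96090436932477, 'mount': array([[ 9.99999936e-01, -8.77964168e-05, -3.47735863e-04,
         5.74485555e-04],
       [ 3.05747909e-04, -2.98130097e-01,  9.54525197e-01,
         3.17966035e-02],
       [-1.87474419e-04, -9.54525242e-01, -2.98130051e-01,
         7.60450947e-02],
       [ 0.00000000e+00,  0.00000000e+00,  0.00000000e+00,
         1.00000000e+00]])}
```

View pics/scene0.png

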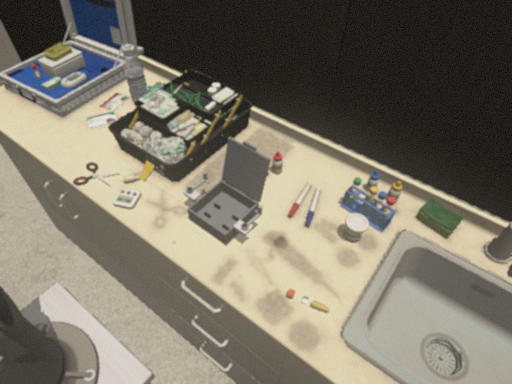

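View pics/side0.png

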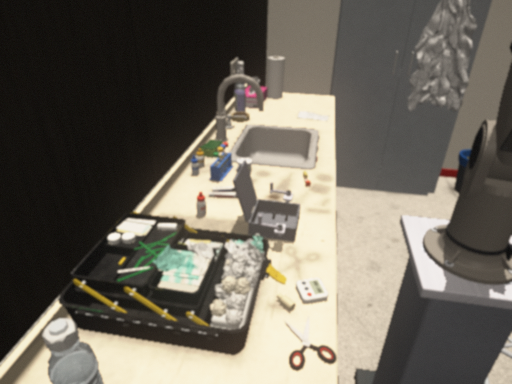

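View pics/wrist0.png

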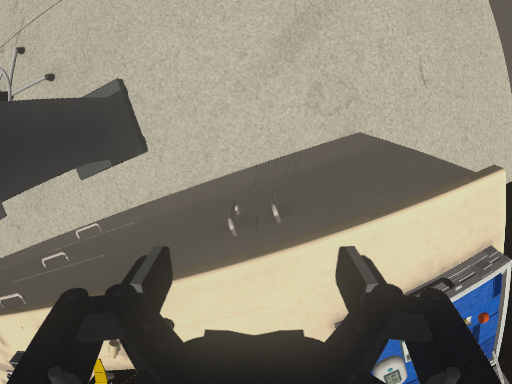

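```bash
cat > h.py <<'E'
import numpy as np, cv2
from scipy.spatial.transform import Rotation as R
def ray(f,u,v,o=None):
    x=(u-f['cx']);y=(v-f['cy'])
    if 'mount' in f:
        t=np.hypot(x,y)/f['fx'];a=np.arctan2(y,x)
        d=np.array([np.sin(t)*np.cos(a),np.sin(t)*np.sin(a),np.cos(t)])
        M=f['mount'];Rt=R.from_rotvec(o['orientation']).as_matrix()
        return o['tcp_pos']+Rt@M[:3,3], Rt@M[:3,:3]@d
    d=np.array([x/f['fx'],y/f['fy'],1.])
    return f['position'],R.from_rotvec(f['attitude']).as_matrix()@d
def plane(f,u,v,z,o=None):
    p,d=ray(f,u,v,o);return p+d*(z-p[2])/d[2]
def proj(f,P,o=None):
    P=np.asarray(P,float)
    if 'mount' in f:
        M=f['mount'];Rt=R.from_rotvec(o['orientation']).as_matrix()
        c=M[:3,:3].T@(Rt.T@(P-o['tcp_pos'])-M[:3,3])
        t=np.arctan2(np.hypot(c[0],c[1]),c[2]);a=np.arctan2(c[1],c[0])
        return np.array([f['cx']+f['fx']*t*np.cos(a),f['cy']+f['fx']*t*np.sin(a)])
    c=R.from_rotvec(f['attitude']).as_matrix().T@(P-f['position'])
    return np.array([f['cx']+f['fx']*c[0]/c[2],f['cy']+f['fy']*c[1]/c[2]])
E
python3 -c "
from h import *
print(R.from_rotvec([-1.34740185, -0.96416922,  0.96653961]).as_matrix().round(3))"
```

```text
[[ 0.321 -0.001 -0.947]
 [ 0.947 -0.002  0.321]
 [-0.002 -1.    -0.   ]]
```

```bash
python3 - <<'E'
import pickle,cv2
from h import *
o,d=pickle.load(open("d0.pkl","rb"))
im=d['scene']['pixels'][:,:,::-1]
cv2.imwrite('pics/s_a.png',cv2.resize(im[130:250,170:300],None,fx=6,fy=5,interpolation=cv2.INTER_CUBIC)[:600,:800])
cv2.imwrite('pics/s_b.png',cv2.resize(im[170:320,260:410],None,fx=4,fy=4,interpolation=cv2.INTER_CUBIC))
im=d['side']['pixels'][:,:,::-1]
cv2.imwrite('pics/s_c.png',cv2.resize(im[140:260,180:340],None,fx=5,fy=5,interpolation=cv2.INTER_CUBIC))
for uv in [(290,293),(326,309),(80,370),(126,199),(356,228),(278,165)]: print(uv,plane(d['scene'],*uv,0.0).round(3))
E
```

```text
(290, 293) [ 0.448 -0.281  0.   ]
(326, 309) [ 0.464 -0.364  0.   ]
(80, 370) [ 0.068 -0.045  0.   ]
(126, 199) [0.404 0.228 0.   ]
(356, 228) [ 0.702 -0.318  0.   ]
(278, 165) [ 0.771 -0.026  0.   ]
```

View pics/s_a.png

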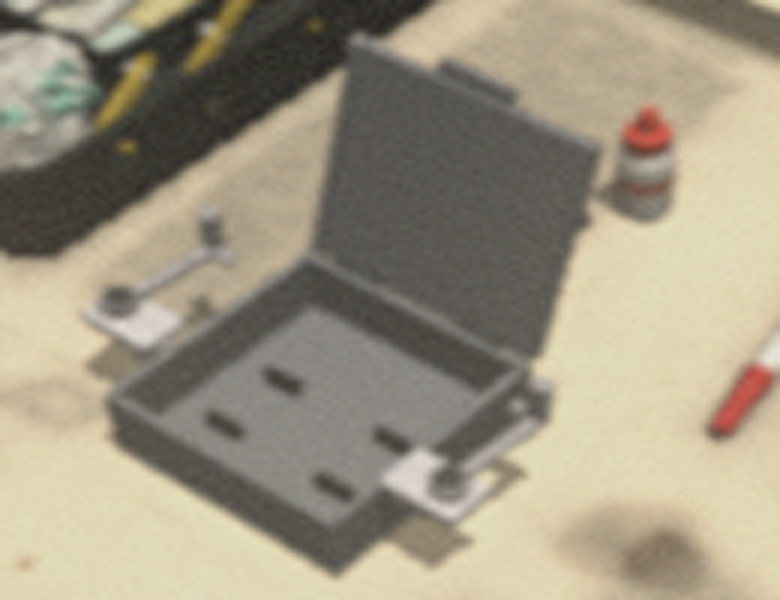

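View pics/s_b.png

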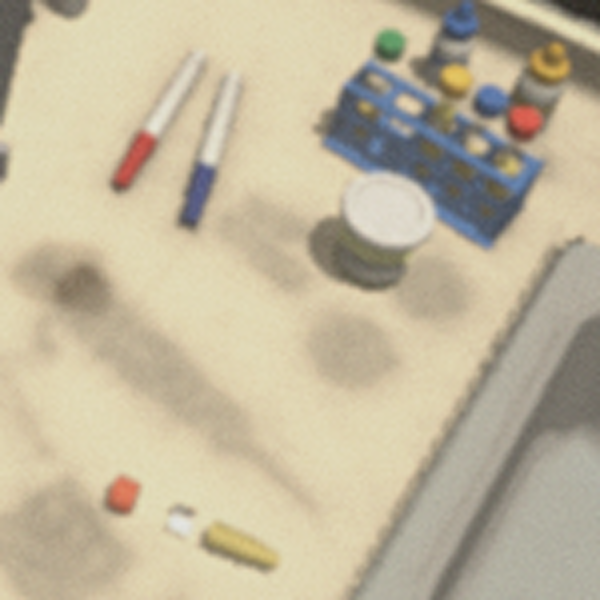

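View pics/s_c.png

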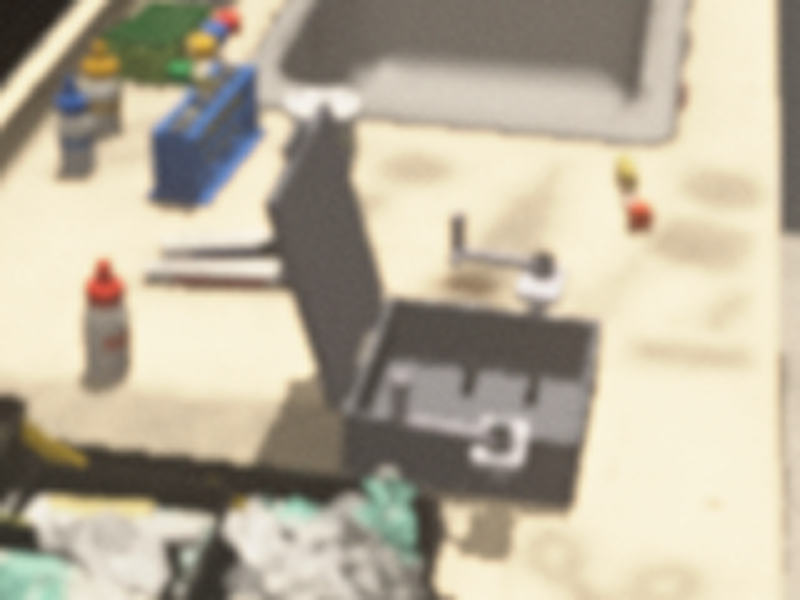

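```bash
cat >> h.py <<'E'
def go(o,p,xdir,q=None):
    """units for shift & turn to TCP p, tool y down, tool x along xdir"""
    x=np.array([xdir[0],xdir[1],0.]);x/=np.linalg.norm(x);y=np.array([0,0,-1.])
    Rt=np.c_[x,y,np.cross(x,y)]
    R0=R.from_rotvec(o['orientation']).as_matrix()
    s=R0.T@(np.asarray(p)-o['tcp_pos']);w=R.from_matrix(R0.T@Rt).as_rotvec()
    print('mm',s.round(4)*1000,'units',(s/0.3).round(4),'turn units',(w/(np.pi/2)).round(4),'deg',np.degrees(np.linalg.norm(w)).round(1))
E
python3 - <<'E'
import pickle
from h import *
o,d=pickle.load(open("d0.pkl","rb"))
f=d['scene']
c=lambda u,v:(170+u/6,130+v/5)
for n,uv,z in [('rimL',(112,400),.045),('rimfront',(338,535),.045),('rimhingeL',(312,252),.045),('rimR',(525,368),.045),('pivL',(118,300),.06),('pivR',(452,485),.06),('tabL',(210,232),.076),('tabR',(540,395),.076)]:
    print(n,plane(f,*c(*uv),z).round(3))
for n,uv in [('cap',(108/4+260,492/4+170)),('tip',(277/4+260,563/4+170))]: print(n,plane(f,*uv,.0095).round(3))
go(o,(0.35,0.35,0.45),(0.7,0.7))
E
```

```text
rimL [0.459 0.036 0.045]
rimfront [ 0.454 -0.092  0.045]
rimhingeL [0.588 0.036 0.045]
rimR [ 0.582 -0.089  0.045]
pivL [0.501 0.07  0.06 ]
pivR [ 0.496 -0.117  0.06 ]
tabL [0.551 0.06  0.076]
tabR [ 0.551 -0.119  0.076]
cap [ 0.439 -0.278  0.009]
tip [ 0.461 -0.372  0.009]
mm [-231.   -45.8 -219.2] units [-0.7699 -0.1528 -0.7305] turn units [ 0.0003  0.292  -0.0011] deg 26.3
```

>>> step_arm(xyz=[[-0.77, -0.15, -0.73], [-0.77, -0.15, -0.73], [-0.77, -0.15, -0.73], [-0.77, -0.15, -0.73], [-0.77, -0.15, -0.73], [-0.77, -0.15, -0.73], [-0.77, -0.15, -0.73]], rotation=[[0, 0.29, 0], [0, 0.29, 0], [0, 0.29, 0], [0, 0.29, 0], [0, 0.29, 0], [0, 0.29, 0], [0, 0.29, 0]], grip=0.3)

```text
clock: 1.02
tcp_pos: [0.3499, 0.35, 0.4494]
orientation: [-1.482, -0.615, 0.616]
contact_force: [-1.0, 0.9, -0.8]
grip_width: 0.0598
```

```bash
python3 - <<'E'
from bench import r
from h import *
o=r.get_obs();print(o['clock'],o['tcp_pos'],o['joints'].round(2),o['grip_width'],o['orientation'])
go(o,(0.45,0.10,0.45),(1,0))
go(o,(0.5,0.00,0.45),(1,0))
E
```

```text
1.025 [0.34991216 0.34997265 0.44943755] [-1.11  0.13  0.22  1.93 -0.03  1.08 -0.09] 0.059838855473086296 [-1.48218806 -0.61509435  0.61605778]
mm [-106.5   -0.4 -247.3] units [-0.355  -0.0015 -0.8244] turn units [ 3.000e-04  5.013e-01 -4.000e-04] deg 45.1
mm [-142.1   -0.4 -353.3] units [-0.4736 -0.0013 -1.1777] turn units [ 3.000e-04  5.013e-01 -4.000e-04] deg 45.1
```

>>> step_arm(xyz=[[-0.355, 0, -0.825], [-0.355, 0, -0.825], [-0.355, 0, -0.825], [-0.355, 0, -0.825], [-0.355, 0, -0.825], [-0.355, 0, -0.825]], rotation=[[0, 0.5, 0], [0, 0.5, 0], [0, 0.5, 0], [0, 0.5, 0], [0, 0.5, 0], [0, 0.5, 0]])

```text
clock: 1.78
tcp_pos: [0.4504, 0.1008, 0.4493]
orientation: [-1.572, -0.002, 0.003]
contact_force: [0.2, -0.3, -0.1]
grip_width: 0.06
```

```bash
python3 - <<'E'
from bench import r
from h import *
o=r.get_obs();print(o['clock'],o['tcp_pos'],o['joints'].round(2),o['grip_width'],o['orientation'])
f=r.grab_frame('wrist')
import pickle;pickle.dump((o,f),open('w1.pkl','wb'))
cv2.imwrite('pics/w1.png',f['pixels'][:,:,::-1])
for P in [(.521,-.027,.045),(.45,-.325,.01)]:print(proj(f,P,o))
go(o,(0.45,-0.15,0.45),(1,0))
E
```

```text
1.775 [0.45038268 0.10079249 0.44932547] [-0.83  0.06  0.5   2.02 -0.03  1.07 -0.31] 0.060041660385 [-1.57168587 -0.00196501  0.00303801]
[302.67000486 253.42546858]
[252.85272943 368.93975111]
mm [  -1.2   -0.5 -250.8] units [-0.0039 -0.0015 -0.836 ] turn units [ 0.0006  0.002  -0.0004] deg 0.2
```

View pics/w1.png

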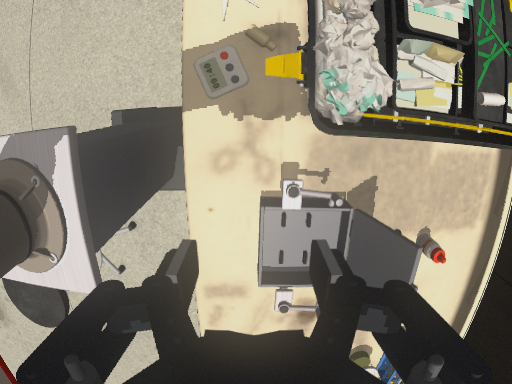

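```bash
python3 - <<'E'
import pickle
from h import *
o,f=pickle.load(open('w1.pkl','rb'))
im=f['pixels'][150:330,240:440,::-1]
cv2.imwrite('pics/w1z.png',cv2.resize(im,None,fx=4,fy=3.3,interpolation=cv2.INTER_CUBIC)[:600])
E
```

```text
(no output)
```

View pics/w1z.png

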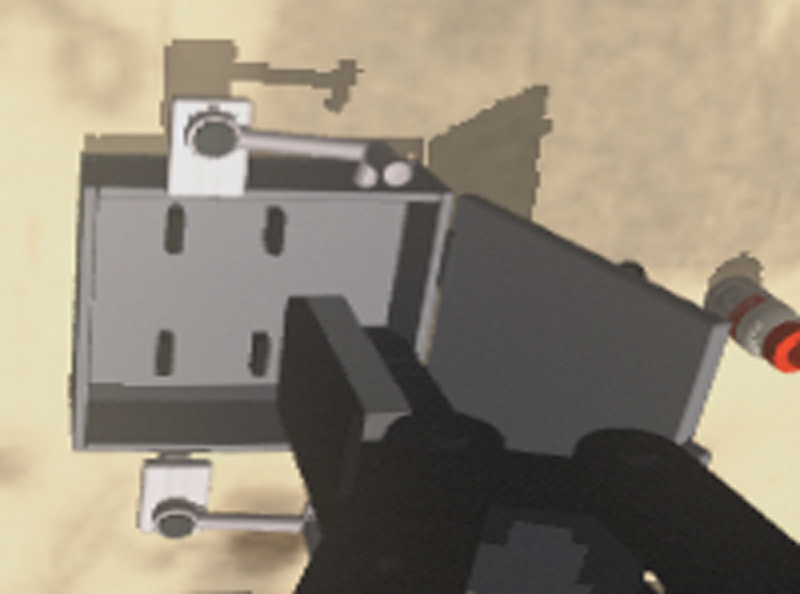

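>>> step_arm(xyz=[[0, 0, -0.9], [0, 0, -0.9], [0, 0, -0.9], [0, 0, -0.9], [0, 0, -0.9], [0, 0, -0.9]], rotation=[[0, 0, 0], [0, 0, 0], [0, 0, 0], [0, 0, 0], [0, 0, 0], [0, 0, 0]])

```text
clock: 2.58
tcp_pos: [0.4523, -0.1667, 0.4492]
orientation: [-1.572, -0.005, 0.007]
contact_force: [-0.4, 0.5, 0.0]
grip_width: 0.0596
```

```bash
python3 - <<'E'
from bench import r
from h import *
o=r.get_obs();print(o['clock'],o['tcp_pos'],o['joints'].round(2),o['grip_width'],o['orientation'])
f=r.grab_frame('wrist')
import pickle;pickle.dump((o,f),open('w2.pkl','wb'))
cv2.imwrite('pics/w2.png',f['pixels'][:,:,::-1])
go(o,(0.44,-0.42,0.30),(1,0.15))
E
```

```text
2.575 [ 0.45234614 -0.16671483  0.44920467] [-0.48  0.12  0.77  1.99 -0.09  1.08  0.35] 0.05956223383938597 [-1.57156684 -0.00491589  0.00724095]
mm [ -14.1  149.4 -253.1] units [-0.0469  0.4981 -0.8436] turn units [ 0.0004 -0.0899 -0.001 ] deg 8.1
```

View pics/w2.png

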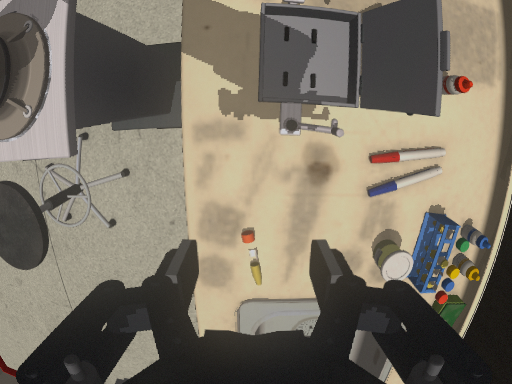

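```bash
python3 - <<'E'
import pickle
from h import *
o,f=pickle.load(open('w2.pkl','rb'))
im=f['pixels'][:,:,::-1]
cv2.imwrite('pics/w2a.png',cv2.resize(im[0:140,250:350],None,fx=6,fy=4.2,interpolation=cv2.INTER_CUBIC))
cv2.imwrite('pics/w2b.png',cv2.resize(im[220:295,215:295],None,fx=8,fy=8,interpolation=cv2.INTER_CUBIC))
hsv=cv2.cvtColor(im[200:300,220:300],cv2.COLOR_BGR2HSV)
for n,m in [('red',cv2.inRange(hsv,(0,140,120),(12,255,255))),('yel',cv2.inRange(hsv,(18,110,60),(35,255,230)))]:
    ys,xs=np.nonzero(m);print(n,len(xs),xs.mean()+220,ys.mean()+200,ys.min()+200,ys.max()+200)
    for u,v in [(xs.mean()+220,ys.mean()+200),(xs[ys==ys.min()].mean()+220,ys.min()+199.5),(xs[ys==ys.max()].mean()+220,ys.max()+200.5)]:print(plane(f,u,v,.0095,o).round(4))
E
```

```text
red 90 247.8 237.93333333333334 233 242
[ 0.444  -0.2864  0.0095]
[ 0.4503 -0.2773  0.0095]
[ 0.442  -0.2942  0.0095]
yel 136 256.3235294117647 273.77941176470586 265 284
[ 0.4576 -0.3509  0.0095]
[ 0.4593 -0.3333  0.0095]
[ 0.4623 -0.3721  0.0095]
```

View pics/w2b.png

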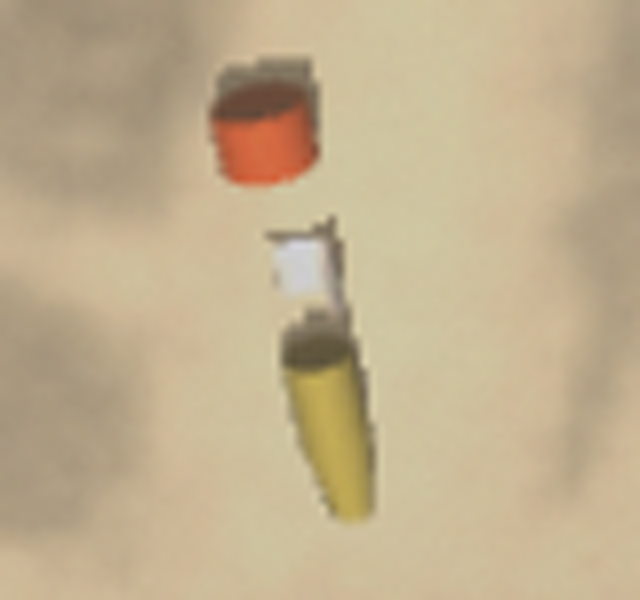

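View pics/w2a.png

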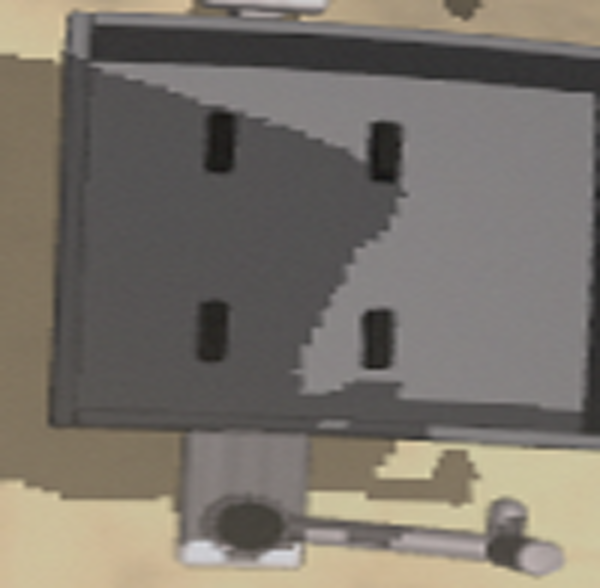

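```bash
python3 - <<'E'
import pickle
from h import *
o,f=pickle.load(open('w2.pkl','rb'))
a=plane(f,247.9,232.5,.0095,o);b=plane(f,259,284.4,.0095,o)
print(a,b,np.linalg.norm(a-b),(a+b)/2)
ps=np.array([plane(f,250+u/6-.4,v/4.2-.4,.011,o) for u,v in [(221,142),(386,152),(213,331),(378,340)]])
print(ps.round(4),ps.mean(0)); 
o1,f1=pickle.load(open('w1.pkl','rb'))
p1=np.array([plane(f1,240+u/4-.4,150+v/3.3-.4,.011,o1) for u,v in [(175,230),(274,231),(164,353),(260,354)]])
print(p1.round(4),p1.mean(0))
for p in (ps,p1):
    e=p[0]+p[1]-p[2]-p[3];print('yaw of y axis deg',np.degrees(np.arctan2(-e[0],e[1])))
for n,uv in [('pivR',(250,525)),('tabRtop',(540,555))]: print(n,plane(f,250+uv[0]/6,uv[1]/4.2,.066 if n=='pivR' else .088,o))
E
```

```text
[ 0.44412397 -0.27731991  0.0095    ] [ 0.46229392 -0.37194472  0.0095    ] 0.09635352918453466 [ 0.45320894 -0.32463231  0.0095    ]
[[ 0.4947  0.0103  0.011 ]
 [ 0.5323  0.0093  0.011 ]
 [ 0.4933 -0.0533  0.011 ]
 [ 0.5309 -0.0545  0.011 ]] [ 0.51279381 -0.02205794  0.011     ]
[[ 0.4945  0.0123  0.011 ]
 [ 0.5318  0.0116  0.011 ]
 [ 0.4929 -0.0508  0.011 ]
 [ 0.531  -0.052   0.011 ]] [ 0.51254679 -0.0197001   0.011     ]
yaw of y axis deg -1.252581574488384
yaw of y axis deg -1.127316989074351
pivR [ 0.49649285 -0.11340913  0.066     ]
tabRtop [ 0.54967963 -0.11786898  0.088     ]
```

```bash
python3 - <<'E'
from bench import r
from h import *
o=r.get_obs()
for z in (.26,.177): go(o,(0.4532,-0.3246,z),(1,0.192))
E
```

```text
mm [  -0.5  189.1 -158.9] units [-0.0015  0.6305 -0.5296] turn units [ 1.000e-04 -1.147e-01 -1.100e-03] deg 10.3
mm [  -0.3  272.1 -158.9] units [-0.0011  0.9072 -0.5296] turn units [ 1.000e-04 -1.147e-01 -1.100e-03] deg 10.3
```

>>> step_arm(xyz=[[-0.001, 0.35, -0.53], [-0.001, 0.5, -0.53], [-0.001, 0.63, -0.53], [-0.001, 0.63, -0.53], [-0.001, 0.7, -0.53], [-0.001, 0.8, -0.53], [-0.001, 0.908, -0.53], [-0.001, 0.908, -0.53], [-0.001, 0.908, -0.53], [-0.001, 0.908, -0.53]], rotation=[[0, -0.115, 0], [0, -0.115, 0], [0, -0.115, 0], [0, -0.115, 0], [0, -0.115, 0], [0, -0.115, 0], [0, -0.115, 0], [0, -0.115, 0], [0, -0.115, 0], [0, -0.115, 0]], grip=0.3)

```text
clock: 3.88
tcp_pos: [0.4542, -0.3245, 0.1781]
orientation: [-1.567, -0.151, 0.15]
contact_force: [-0.2, 0.5, -0.7]
grip_width: 0.0597
```

```bash
python3 - <<'E'
from bench import r
from h import *
o=r.get_obs();print(o['clock'],o['tcp_pos'],o['joints'].round(2),o['grip_width'],o['orientation'])
f=r.grab_frame('wrist');g=r.grab_frame('scene')
cv2.imwrite('pics/w3.png',np.hstack([cv2.resize(f['pixels'][:,:,::-1],(512,384)),cv2.resize(g['pixels'][220:340,250:345,::-1],None,fx=3,fy=3.2)]))
E
```

```text
3.875 [ 0.45416809 -0.32445027  0.17806238] [ 0.11  0.67  0.53  2.01 -0.59  0.6   1.23] 0.0597390370506954 [-1.56659586 -0.15050287  0.14978555]
```

View pics/w3.png

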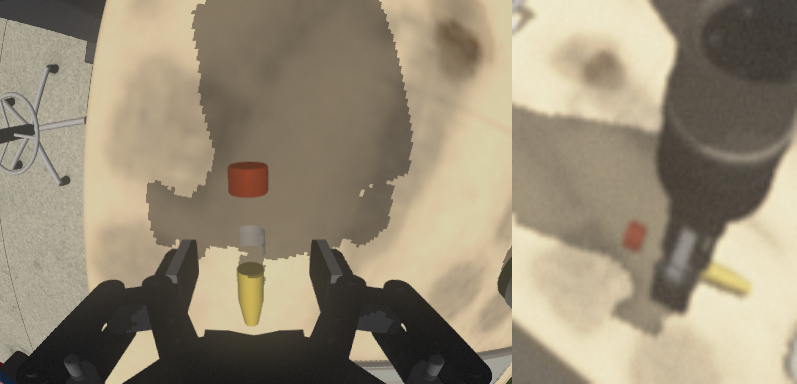

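>>> step_arm(xyz=[[0, 0, 0], [0, 0, 0], [0, 0, 0], [0, 0, 0], [0, 0, 0], [0, 0, 0]], rotation=[[0, 0, 0], [0, 0, 0], [0, 0, 0], [0, 0, 0], [0, 0, 0], [0, 0, 0]], grip=1, force=25)

```text
clock: 4.72
tcp_pos: [0.4539, -0.3248, 0.1781]
orientation: [-1.567, -0.15, 0.149]
contact_force: [-0.6, 1.4, 6.1]
grip_width: 0.0151
```

```bash
python3 - <<'E'
from bench import r
from h import *
o=r.get_obs();print(o['clock'],o['tcp_pos'],o['grip_width'],o['contact_force'])
f=r.grab_frame('wrist')
cv2.imwrite('pics/w4.png',f['pixels'][:,:,::-1])
import pickle;pickle.dump((o,f),open('w4.pkl','wb'))
go(o,(0.4532,-0.27,.30),(1,0.1))
E
```

```text
4.725 [ 0.45390425 -0.32482288  0.17814394] 0.015112922864785485 [-0.64133264  1.41989876  6.06373189]
mm [   9.7 -121.9   53.8] units [ 0.0325 -0.4064  0.1794] turn units [0.0007 0.0578 0.0003] deg 5.2
```

View pics/w4.png

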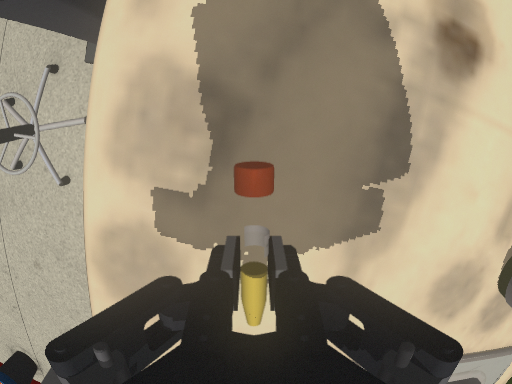

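>>> step_arm(xyz=[[0, -0.1, 0], [0, -0.25, 0], [0.02, -0.42, 0.1], [0.033, -0.44, 0.18], [0.033, -0.44, 0.18]], rotation=[[0, 0, 0], [0, 0, 0], [0, 0, 0], [0, 0.058, 0], [0, 0.058, 0]])

```text
clock: 5.4
tcp_pos: [0.4538, -0.268, 0.3104]
orientation: [-1.569, -0.082, 0.079]
contact_force: [-0.0, -0.0, -0.4]
grip_width: 0.0149
```

```bash
python3 - <<'E'
from bench import r
from h import *
o=r.get_obs();print(o['clock'],o['tcp_pos'],o['grip_width'],o['contact_force'],o['joints'].round(2))
f=r.grab_frame('wrist')
cv2.imwrite('pics/w5.png',f['pixels'][:,:,::-1])
go(o,(0.5127,-0.021,.30),(1,-0.021))
go(o,(0.5127,-0.021,.23),(1,-0.021))
E
```

```text
5.4 [ 0.45375728 -0.26804402  0.3103672 ] 0.014896240912329913 [-0.04171952 -0.04325191 -0.38191174] [-0.17  0.44  0.75  2.03 -0.41  0.82  0.92]
mm [ 83.9  10.5 239.7] units [0.2797 0.0349 0.7991] turn units [0.     0.0786 0.0009] deg 7.1
mm [ 83.8  80.5 239.7] units [0.2793 0.2682 0.7991] turn units [0.     0.0786 0.0009] deg 7.1
```

View pics/w5.png

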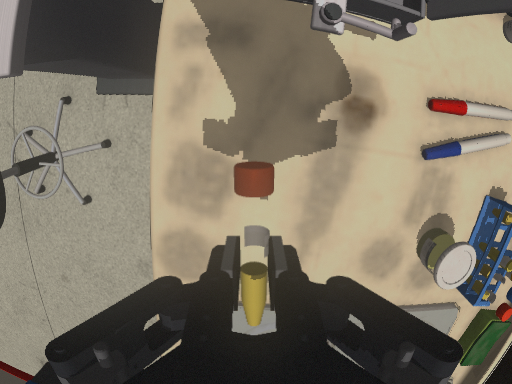

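>>> step_arm(xyz=[[0.07, 0.03, 0.2], [0.14, 0.03, 0.4], [0.21, 0.03, 0.6], [0.28, 0.1, 0.8], [0.28, 0.2, 0.8], [0.28, 0.268, 0.8], [0.28, 0.268, 0.8], [0.28, 0.268, 0.8]], rotation=[[0, 0.02, 0], [0, 0.04, 0], [0, 0.06, 0], [0, 0.079, 0.001], [0, 0.079, 0.001], [0, 0.079, 0.001], [0, 0.079, 0.001], [0, 0.079, 0.001]])

```text
clock: 6.45
tcp_pos: [0.5128, -0.023, 0.2298]
orientation: [-1.572, 0.019, -0.018]
contact_force: [-0.6, 0.2, 0.2]
grip_width: 0.015
```

```bash
python3 - <<'E'
from bench import r
from h import *
o=r.get_obs();print(o['clock'],o['tcp_pos'],o['grip_width'],o['contact_force'],o['joints'].round(2))
f=r.grab_frame('wrist');s=r.grab_frame('side')
import pickle;pickle.dump((o,f),open('w6.pkl','wb'))
cv2.imwrite('pics/w6.png',f['pixels'][:,:,::-1])
cv2.imwrite('pics/s6.png',cv2.resize(s['pixels'][140:260,180:340,::-1],None,fx=4,fy=4,interpolation=cv2.INTER_CUBIC))
go(o,(0.5127,-0.021,.1845),(1,-0.021))
E
```

```text
6.45 [ 0.51284324 -0.02301546  0.22976006] 0.015005974197692574 [-0.56875413  0.24284914  0.24398977] [-0.59  0.56  0.66  2.11 -0.56  0.66  0.43]
mm [-0.2 45.3  2.1] units [-0.0005  0.1509  0.0069] turn units [ 0.001  -0.0014 -0.0004] deg 0.2
```

View pics/w6.png

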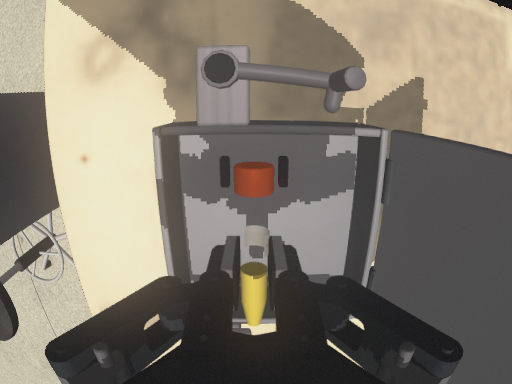

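View pics/s6.png

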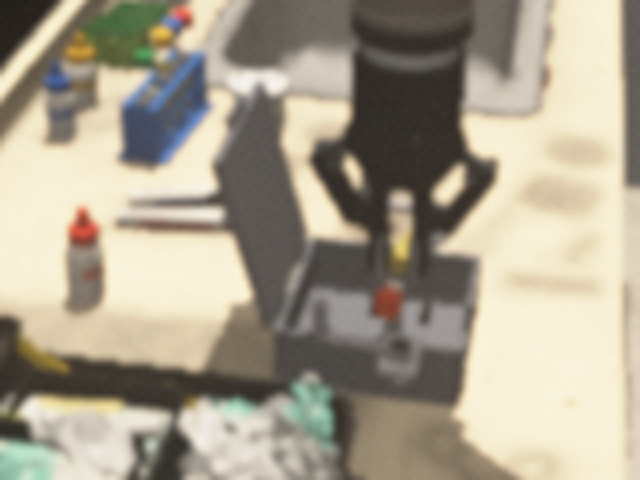

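>>> step_arm(xyz=[[0, 0.05, 0.006], [0, 0.1, 0.006], [0, 0.15, 0.006], [0, 0.15, 0.006], [0, 0.15, 0.006], [0, 0.15, 0.006]], rotation=[[0, 0, 0], [0, 0, 0], [0, 0, 0], [0, 0, 0], [0, 0, 0], [0, 0, 0]])

```text
clock: 7.3
tcp_pos: [0.5131, -0.0209, 0.1855]
orientation: [-1.572, 0.017, -0.019]
contact_force: [1.5, -0.3, -1.0]
grip_width: 0.0147
```

>>> step_arm(xyz=[[0, 0, 0], [0, 0, 0], [0, 0, 0], [0, 0, 0]], rotation=[[0, 0, 0], [0, 0, 0], [0, 0, 0], [0, 0, 0]], grip=0.58)

```text
clock: 7.8
tcp_pos: [0.5131, -0.0209, 0.1855]
orientation: [-1.572, 0.017, -0.019]
contact_force: [-0.3, 0.4, 0.5]
grip_width: 0.0359
```

>>> step_arm(xyz=[[0, -0.1, 0], [0, -0.2, 0], [0, -0.35, 0], [0, -0.5, 0], [0, -0.6, 0], [0, -0.6, 0]], rotation=[[0, 0, 0], [0, 0, 0], [0, 0, 0], [0, 0, 0], [0, 0, 0], [0, 0, 0]])

```text
clock: 8.55
tcp_pos: [0.5136, -0.021, 0.3674]
orientation: [-1.57, 0.014, -0.022]
contact_force: [0.2, 0.1, -0.6]
grip_width: 0.0357
```

```bash
python3 - <<'E'
from bench import r
from h import *
o=r.get_obs();print(o['clock'],o['tcp_pos'],o['grip_width'],o['contact_force'],o['joints'].round(2))
f=r.grab_frame('wrist')
import pickle;pickle.dump((o,f),open('w7.pkl','wb'))
cv2.imwrite('pics/w7.png',f['pixels'][:,:,::-1])
E
```

```text
8.55 [ 0.51358494 -0.02095064  0.3674045 ] 0.03570420443386325 [ 0.22524529  0.13812571 -0.55213443] [-0.79  0.34  0.88  2.02 -0.33  0.92  0.24]
```

View pics/w7.png

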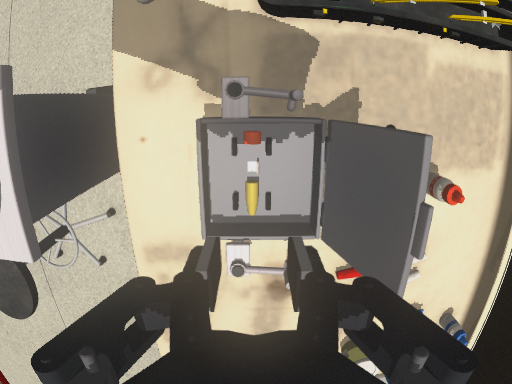

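```bash
python3 - <<'E'
from bench import r
from h import *
import pickle
o=r.get_obs()
for p in [(0.5136,-.021,.43),(.70,-.021,.43),(.70,-.021,.32),(.55,-.021,.32)]:go(o,p,(1,-0.021))
o,f=pickle.load(open('w7.pkl','rb'))
cv2.imwrite('pics/w7z.png',cv2.resize(f['pixels'][60:310,190:470,::-1],None,fx=2.8,fy=2.4,interpolation=cv2.INTER_CUBIC))
E
```

```text
mm [  0.8 -64.   -0.4] units [ 0.0025 -0.2134 -0.0012] turn units [-0.0002 -0.0009  0.0016] deg 0.2
mm [187.1 -63.6   3.8] units [ 0.6237 -0.2119  0.0127] turn units [-0.0002 -0.0009  0.0016] deg 0.2
mm [186.8  46.4   3.8] units [0.6228 0.1548 0.0126] turn units [-0.0002 -0.0009  0.0016] deg 0.2
mm [36.9 46.1  0.4] units [0.1229 0.1535 0.0014] turn units [-0.0002 -0.0009  0.0016] deg 0.2
```

View pics/w7z.png

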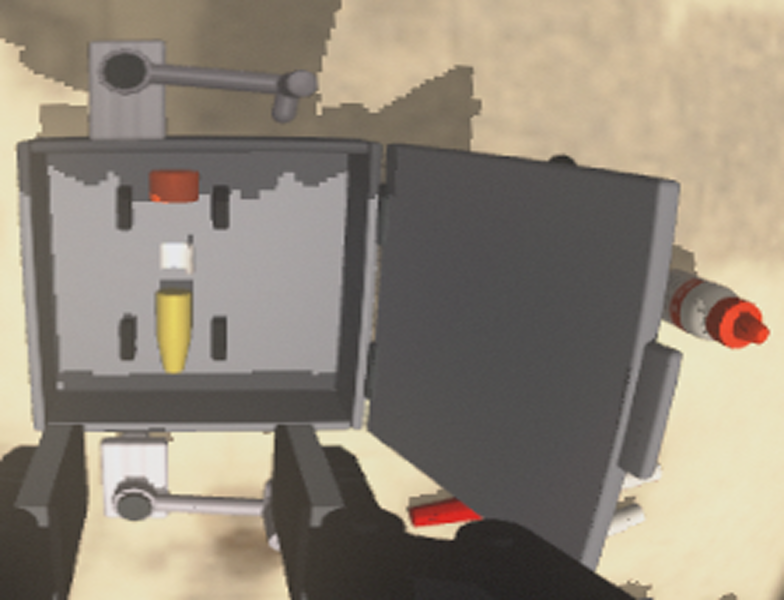

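>>> step_arm(xyz=[[0, -0.15, 0], [0.05, -0.215, 0], [0.2, -0.215, 0], [0.4, -0.215, 0.01], [0.6, -0.215, 0.012], [0.62, -0.215, 0.012], [0.62, -0.1, 0.012], [0.62, 0.05, 0.012], [0.62, 0.155, 0.012], [0.62, 0.155, 0.012], [0.62, 0.155, 0.012]], rotation=[[0, 0, 0], [0, 0, 0], [0, 0, 0], [0, 0, 0], [0, 0, 0], [0, 0, 0], [0, 0, 0], [0, 0, 0], [0, 0, 0], [0, 0, 0], [0, 0, 0]], grip=1)

```text
clock: 9.98
tcp_pos: [0.6991, -0.0216, 0.3209]
orientation: [-1.571, 0.015, -0.021]
contact_force: [-0.4, -0.2, 0.6]
grip_width: -0.0
```

```bash
python3 - <<'E'
from bench import r
from h import *
o=r.get_obs();print(o['clock'],o['tcp_pos'],o['grip_width'],o['contact_force'],o['joints'].round(2))
f=r.grab_frame('side')
cv2.imwrite('pics/s8.png',cv2.resize(f['pixels'][100:260,180:340,::-1],None,fx=3.6,fy=3.6,interpolation=cv2.INTER_CUBIC))
E
```

```text
9.975 [ 0.69914684 -0.02161542  0.32086647] -3.5446600290618204e-05 [-0.41260129 -0.15943856  0.61034439] [-0.54  0.71  0.75  1.6  -0.54  1.04  0.35]
```

View pics/s8.png

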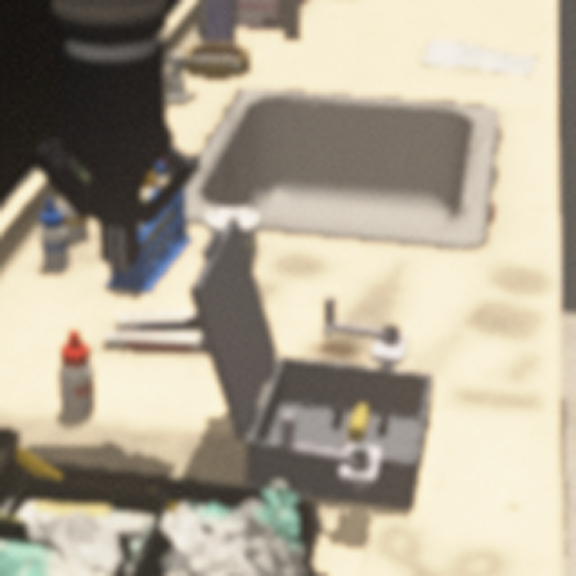

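>>> step_arm(xyz=[[-0.1, 0, 0], [-0.2, 0, 0], [-0.25, 0, -0.002], [-0.3, 0, -0.002], [-0.35, 0, -0.002], [-0.4, 0, -0.003], [-0.44, 0, -0.003], [-0.48, 0, -0.003]], rotation=[[0, 0, 0], [0, 0, 0], [0, 0, 0], [0, 0, 0], [0, 0, 0], [0, 0, 0], [0, 0, 0], [0, 0, 0]])

```text
clock: 11.02
tcp_pos: [0.5547, -0.0192, 0.3208]
orientation: [-1.571, 0.014, -0.021]
contact_force: [-0.2, 0.5, -0.2]
grip_width: -0.0
```

```bash
python3 - <<'E'
from bench import r
from h import *
o=r.get_obs();print(o['clock'],o['tcp_pos'],o['grip_width'],o['contact_force'],o['joints'].round(2))
f=r.grab_frame('side')
cv2.imwrite('pics/s9.png',cv2.resize(f['pixels'][100:260,180:340,::-1],None,fx=3.6,fy=3.6,interpolation=cv2.INTER_CUBIC))
E
```

```text
11.025 [ 0.55467009 -0.01920751  0.3208149 ] -2.0914017732659698e-05 [-0.24940691  0.50293216 -0.20110354] [-0.7   0.49  0.82  1.97 -0.47  0.88  0.35]
```

View pics/s9.png

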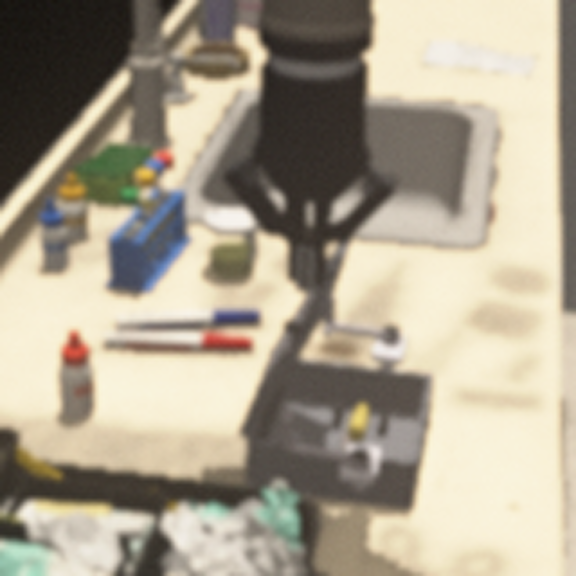

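>>> step_arm(xyz=[[0, -0.1, -0.1], [0, -0.2, -0.2], [-0.05, -0.35, -0.35], [-0.1, -0.35, -0.5], [-0.1, -0.35, -0.5], [-0.1, -0.35, -0.5], [-0.1, -0.35, -0.5], [-0.1, -0.35, -0.5]], rotation=[[0, 0, 0], [0, 0, 0], [0, 0, 0], [0, 0, 0], [0, 0, 0], [0, 0, 0], [0, 0, 0], [0, 0, 0]])

```text
clock: 12.08
tcp_pos: [0.5201, -0.1676, 0.425]
orientation: [-1.57, 0.015, -0.018]
contact_force: [1.1, -0.7, -0.4]
grip_width: 0.0002
```

```bash
python3 - <<'E'
from bench import r
from h import *
import pickle
o=r.get_obs();print(o['clock'],o['tcp_pos'],o['grip_width'],o['contact_force'],o['joints'].round(2))
f=r.grab_frame('wrist');s=r.grab_frame('side');c=r.grab_frame('scene')
pickle.dump((o,f,s,c),open('w10.pkl','wb'))
cv2.imwrite('pics/w10.png',f['pixels'][:,:,::-1])
a=cv2.resize(s['pixels'][150:260,220:320,::-1],(400,440),interpolation=cv2.INTER_CUBIC)
b=cv2.resize(c['pixels'][150:250,175:275,::-1],(400,440),interpolation=cv2.INTER_CUBIC)
cv2.imwrite('pics/s10.png',np.hstack([a,b]))
E
```

```text
12.075 [ 0.52006132 -0.1675601   0.42498502] 0.00021401595112640928 [ 1.07649998 -0.65418691 -0.42381204] [-0.55  0.35  0.95  1.89 -0.32  1.07  0.51]
```

View pics/w10.png

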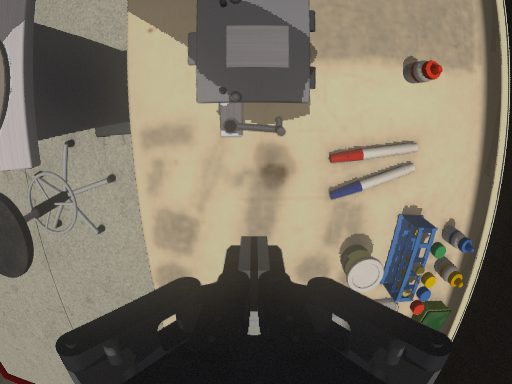

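View pics/s10.png

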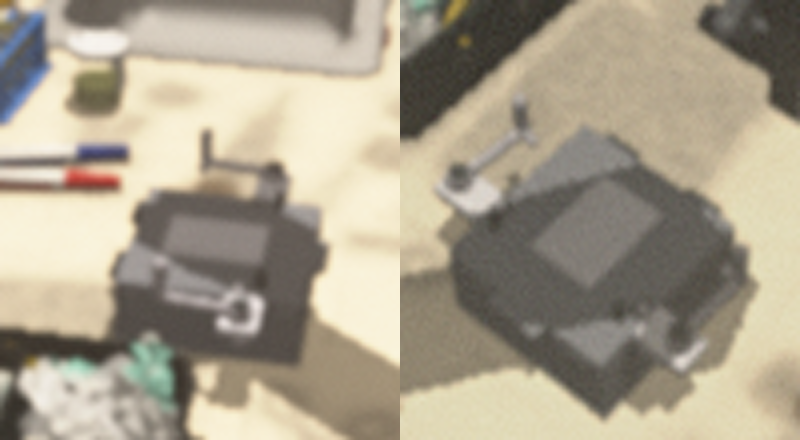

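```bash
python3 - <<'E'
from h import *
import pickle
o,f,s,c=pickle.load(open('w10.pkl','rb'))
cv2.imwrite('pics/w10z.png',cv2.resize(f['pixels'][80:145,205:300,::-1],None,fx=8,fy=8,interpolation=cv2.INTER_CUBIC))
cv2.imwrite('pics/c10z.png',cv2.resize(c['pixels'][160:250,180:270,::-1],None,fx=6,fy=6,interpolation=cv2.INTER_CUBIC))
E
```

```text
(no output)
```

View pics/w10z.png

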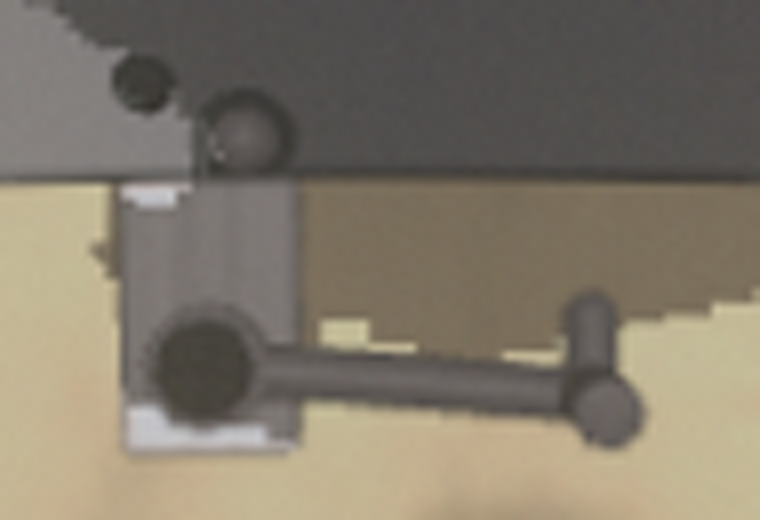

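View pics/c10z.png

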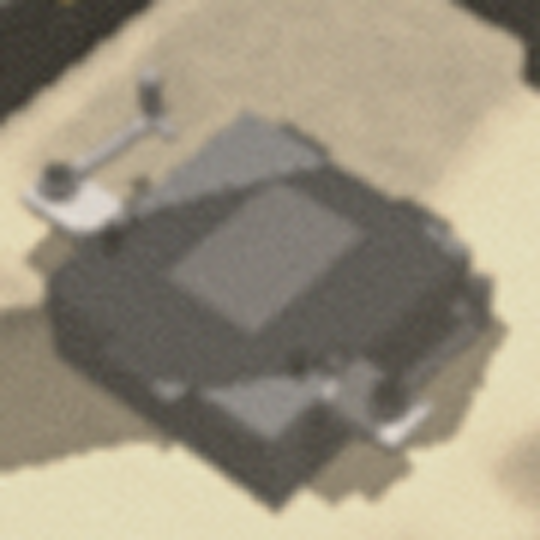

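```bash
python3 - <<'E'
from h import *
import pickle
o,f,s,c=pickle.load(open('w10.pkl','rb'))
def W(u,v,z):return plane(f,205+u/8-.4,80+v/8-.4,z,o)
P=W(205,370,.067);T=W(610,410,.088);print('pivR',P,'tab',T,np.hypot(*(T-P)[:2]),np.degrees(np.arctan2(*(T-P)[[1,0]])))
print('postR',W(143,83,.066),'plunger',W(245,135,.055))
def C(u,v,z):return plane(c,180+u/6-.4,160+v/6-.4,z)
P=C(60,178,.067);T=C(150,76,.088);print('pivL',P,T,np.hypot(*(T-P)[:2]),np.degrees(np.arctan2(*(T-P)[[1,0]])))
o,f=pickle.load(open('w7.pkl','rb'))
def W(u,v,z):return plane(f,190+u/2.8-.4,60+v/2.4-.4,z,o)
P=W(125,72,.067);T=W(300,80,.088);print('pivL w7',P,T,np.hypot(*(T-P)[:2]),np.degrees(np.arctan2(*(T-P)[[1,0]])))
E
```

```text
pivR [ 0.49660392 -0.11308327  0.067     ] tab [ 0.54995956 -0.11789006  0.088     ] 0.053571723497271254 -5.147859690604489
postR [ 0.48928477 -0.07319638  0.066     ] plunger [ 0.50229139 -0.0806042   0.055     ]
pivL [0.49820168 0.0670893  0.067     ] [0.55305421 0.06270035 0.088     ] 0.05502783299084605 -4.574690870487521
pivL w7 [0.50030933 0.07021524 0.067     ] [0.55281912 0.06560893 0.088     ] 0.052711443668317357 -5.013320028651299
```

```bash
python3 - <<'E'
from bench import r
from h import *
o=r.get_obs()
go(o,(.552,-.150,.30),(1,-.021));go(o,(.552,-.150,.245),(1,-.021))
P=np.array([.4965,-.1135])
for ph in [-5,10,25,40,55,65,72,78,83,86,88.8]:
    a=np.radians(ph);p=P+.054*np.array([np.cos(a),np.sin(a)])+.019*np.array([np.sin(a),-np.cos(a)])
    print(ph,p.round(4),end=' ');go(o,(*p,.245),(1,-.021))
E
```

```text
mm [ 31.5 125.3  18.9] units [0.105  0.4176 0.0629] turn units [-0.0003 -0.0009  0.0015] deg 0.2
mm [ 31.4 180.3  18.8] units [0.1046 0.6009 0.0628] turn units [-0.0003 -0.0009  0.0015] deg 0.2
-5 [ 0.5486 -0.1371] mm [ 27.7 180.3  31.6] units [0.0924 0.6009 0.1054] turn units [-0.0003 -0.0009  0.0015] deg 0.2
10 [ 0.553  -0.1228] mm [ 31.7 180.3  46. ] units [0.1058 0.601  0.1534] turn units [-0.0003 -0.0009  0.0015] deg 0.2
25 [ 0.5535 -0.1079] mm [ 31.9 180.3  61. ] units [0.1063 0.601  0.2032] turn units [-0.0003 -0.0009  0.0015] deg 0.2
40 [ 0.5501 -0.0933] mm [ 28.2 180.3  75.4] units [0.0939 0.601  0.2514] turn units [-0.0003 -0.0009  0.0015] deg 0.2
55 [ 0.543  -0.0802] mm [ 20.8 180.3  88.4] units [0.0695 0.601  0.2948] turn units [-0.0003 -0.0009  0.0015] deg 0.2
65 [ 0.5365 -0.0726] mm [ 14.2 180.3  95.9] units [0.0473 0.6009 0.3196] turn units [-0.0003 -0.0009  0.0015] deg 0.2
72 [ 0.5313 -0.068 ] mm [  8.8 180.3 100.3] units [0.0293 0.6009 0.3344] turn units [-0.0003 -0.0009  0.0015] deg 0.2
78 [ 0.5263 -0.0646] mm [  3.8 180.3 103.6] units [0.0126 0.6009 0.3453] turn units [-0.0003 -0.0009  0.0015] deg 0.2
83 [ 0.5219 -0.0622] mm [ -0.7 180.2 105.9] units [-0.0022  0.6008  0.353 ] turn units [-0.0003 -0.0009  0.0015] deg 0.2
86 [ 0.5192 -0.061 ] mm [ -3.4 180.2 107.1] units [-0.0113  0.6008  0.357 ] turn units [-0.0003 -0.0009  0.0015] deg 0.2
88.8 [ 0.5166 -0.0599] mm [ -6.  180.2 108.1] units [-0.0201  0.6008  0.3603] turn units [-0.0003 -0.0009  0.0015] deg 0.2
```

Descend outside the right tab, sweep to about φ=65°.

>>> step_arm(xyz=[[0.1, 0.2, 0.03], [0.105, 0.4, 0.03], [0.105, 0.5, 0.04], [0.105, 0.6, 0.05], [0.105, 0.6, 0.055], [0.105, 0.6, 0.055]], rotation=[[0, 0, 0], [0, 0, 0], [0, 0, 0], [0, 0, 0], [0, 0, 0], [0, 0, 0]])

```text
clock: 12.98
tcp_pos: [0.5526, -0.1525, 0.2463]
orientation: [-1.571, 0.015, -0.02]
contact_force: [-0.4, -0.2, 0.4]
grip_width: 0.0
```

```bash
python3 - <<'E'
from bench import r
from h import *
o=r.get_obs();print(o['clock'],o['tcp_pos'],o['contact_force'],o['joints'].round(2))
f=r.grab_frame('wrist')
cv2.imwrite('pics/w11.png',f['pixels'][:,:,::-1])
P=np.array([.4965,-.1135])
for ph in [10,25,40,55,65,72,78,83,86,88.8]:
    a=np.radians(ph);p=P+.054*np.array([np.cos(a),np.sin(a)])+.019*np.array([np.sin(a),-np.cos(a)])
    print(ph,p.round(4),end=' ');go(o,(*p,.245),(1,-.021))
E
```

```text
12.975 [ 0.5525745  -0.15252729  0.24629821] [-0.41735457 -0.24499732  0.41629973] [-0.37  0.63  0.73  1.97 -0.59  0.77  0.68]
10 [ 0.553  -0.1228] mm [-0.3  1.3 29.7] units [-0.0009  0.0043  0.099 ] turn units [-0.0001 -0.0009  0.0022] deg 0.2
25 [ 0.5535 -0.1079] mm [-0.1  1.3 44.6] units [-0.0004  0.0043  0.1488] turn units [-0.0001 -0.0009  0.0022] deg 0.2
40 [ 0.5501 -0.0933] mm [-3.8  1.3 59.1] units [-0.0127  0.0043  0.197 ] turn units [-0.0001 -0.0009  0.0022] deg 0.2
55 [ 0.543  -0.0802] mm [-11.2   1.3  72.1] units [-0.0372  0.0042  0.2404] turn units [-0.0001 -0.0009  0.0022] deg 0.2
65 [ 0.5365 -0.0726] mm [-17.8   1.2  79.6] units [-0.0594  0.0041  0.2652] turn units [-0.0001 -0.0009  0.0022] deg 0.2
72 [ 0.5313 -0.068 ] mm [-23.2   1.2  84. ] units [-0.0773  0.0041  0.2801] turn units [-0.0001 -0.0009  0.0022] deg 0.2
78 [ 0.5263 -0.0646] mm [-28.2   1.2  87.3] units [-0.0941  0.004   0.291 ] turn units [-0.0001 -0.0009  0.0022] deg 0.2
83 [ 0.5219 -0.0622] mm [-32.6   1.2  89.6] units [-0.1088  0.004   0.2987] turn units [-0.0001 -0.0009  0.0022] deg 0.2
86 [ 0.5192 -0.061 ] mm [-35.4   1.2  90.8] units [-0.118   0.0039  0.3027] turn units [-0.0001 -0.0009  0.0022] deg 0.2
88.8 [ 0.5166 -0.0599] mm [-38.    1.2  91.8] units [-0.1267  0.0039  0.306 ] turn units [-0.0001 -0.0009  0.0022] deg 0.2
```

View pics/w11.png

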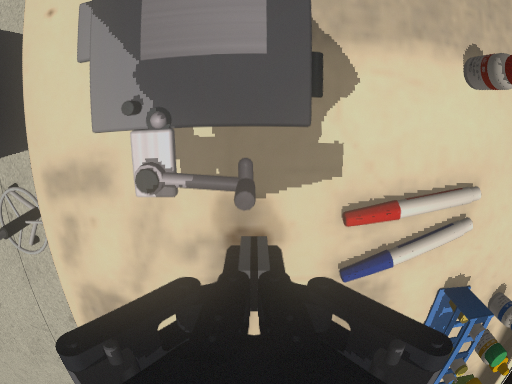

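>>> step_arm(xyz=[[0, 0.004, 0.05], [0, 0.004, 0.1], [0, 0.004, 0.15], [-0.013, 0.004, 0.197], [-0.025, 0.004, 0.22], [-0.037, 0.004, 0.24], [-0.048, 0.004, 0.253], [-0.06, 0.004, 0.265], [-0.06, 0.004, 0.265]], rotation=[[0, 0, 0], [0, 0, 0], [0, 0, 0], [0, 0, 0], [0, 0, 0], [0, 0, 0], [0, 0, 0], [0, 0, 0], [0, 0, 0]])

```text
clock: 14.15
tcp_pos: [0.5363, -0.0725, 0.2454]
orientation: [-1.57, 0.014, -0.021]
contact_force: [0.9, 0.1, 0.1]
grip_width: -0.0002
```

```bash
python3 - <<'E'
from bench import r
from h import *
o=r.get_obs();print(o['clock'],o['tcp_pos'],o['contact_force'],o['joints'].round(2))
f=r.grab_frame('wrist');c=r.grab_frame('scene')
cv2.imwrite('pics/w12.png',np.hstack([f['pixels'][100:384,100:400,::-1],cv2.resize(c['pixels'][160:250,180:270,::-1],(284,284),interpolation=cv2.INTER_CUBIC)]))
E
```

```text
14.15 [ 0.53626206 -0.07253711  0.24538903] [0.85223862 0.114869   0.09427875] [-0.54  0.59  0.74  2.04 -0.6   0.73  0.55]
```

View pics/w12.png

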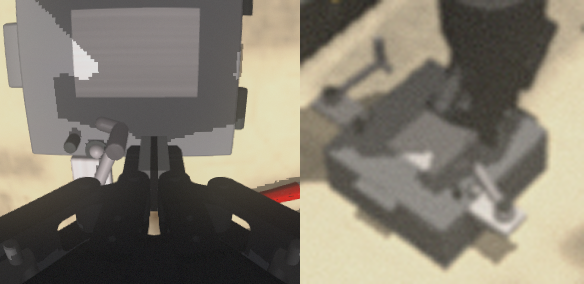

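>>> step_arm(xyz=[[-0.018, 0, 0.015], [-0.034, 0, 0.027], [-0.048, 0, 0.034], [-0.058, 0, 0.038], [-0.066, 0, 0.042], [-0.066, 0, 0.042]], rotation=[[0, 0, 0], [0, 0, 0], [0, 0, 0], [0, 0, 0], [0, 0, 0], [0, 0, 0]])

```text
clock: 15.0
tcp_pos: [0.5165, -0.0595, 0.2451]
orientation: [-1.57, 0.015, -0.02]
contact_force: [-0.4, 0.2, 0.2]
grip_width: 0.0002
```

```bash
python3 - <<'E'
from bench import r
from h import *
o=r.get_obs();print(o['clock'],o['tcp_pos'],o['contact_force'],o['joints'].round(2))
f=r.grab_frame('wrist');c=r.grab_frame('scene')
cv2.imwrite('pics/w13.png',np.hstack([f['pixels'][100:384,100:400,::-1],cv2.resize(c['pixels'][160:250,180:270,::-1],(284,284),interpolation=cv2.INTER_CUBIC)]))
E
```

```text
15.0 [ 0.51647766 -0.05949238  0.24513938] [-0.43113793  0.22843296  0.17766765] [-0.58  0.56  0.75  2.09 -0.59  0.71  0.54]
```

View pics/w13.png

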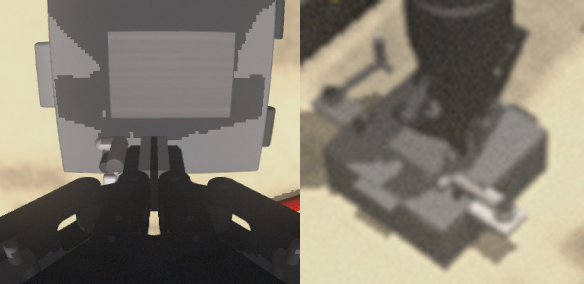

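>>> step_arm(xyz=[[-0.006, 0, 0], [-0.012, 0, 0], [-0.018, 0, 0], [-0.018, 0, 0]], rotation=[[0, 0, 0], [0, 0, 0], [0, 0, 0], [0, 0, 0]])

```text
clock: 15.6
tcp_pos: [0.5132, -0.0594, 0.2458]
orientation: [-1.571, 0.01, -0.024]
contact_force: [7.7, -1.1, -5.6]
grip_width: 0.0001
```

```bash
python3 - <<'E'
from bench import r
from h import *
o=r.get_obs();print(o['clock'],o['tcp_pos'],o['contact_force'])
go(o,(.58,-.05,.36),(1,-.021));go(o,(.555,.12,.30),(1,-.021));go(o,(.555,.105,.245),(1,-.021))
E
```

```text
15.6 [ 0.51319541 -0.05939593  0.24577607] [ 7.65501728 -1.06456302 -5.63889946]
mm [  67.6 -113.6   10.8] units [ 0.2254 -0.3787  0.036 ] turn units [ 0.0004 -0.0007  0.0058] deg 0.5
mm [ 38.3 -54.  180.2] units [ 0.1278 -0.18    0.6008] turn units [ 0.0004 -0.0007  0.0058] deg 0.5
mm [ 38.2   1.  165.3] units [0.1272 0.0034 0.5509] turn units [ 0.0004 -0.0007  0.0058] deg 0.5
```

```bash
python3 - <<'E'
from h import *
import pickle
o,f,s,c=pickle.load(open('w10.pkl','rb'))
for uv in [(183,177),(250,128)]: print(plane(c,*uv,0),plane(c,*uv,.06))
E
```

```text
[0.55995394 0.16406699 0.        ] [0.52344579 0.11692333 0.06      ]
[0.85984474 0.14848528 0.        ] [0.79954327 0.10257787 0.06      ]
```

>>> step_arm(xyz=[[0.04, 0, 0], [0.08, -0.05, 0], [0.1, -0.2, 0.1], [0.125, -0.35, 0.25], [0.127, -0.35, 0.4], [0.127, -0.3, 0.55], [0.127, -0.25, 0.57], [0.127, -0.25, 0.57]], rotation=[[0, 0, 0.005], [0, 0, 0.005], [0, 0, 0.005], [0, 0, 0.005], [0, 0, 0.005], [0, 0, 0.005], [0, 0, 0.005], [0, 0, 0.005]])

```text
clock: 16.6
tcp_pos: [0.5539, 0.1107, 0.3198]
orientation: [-1.573, 0.018, -0.016]
contact_force: [-0.1, -0.9, -0.1]
grip_width: -0.0005
```

```bash
python3 - <<'E'
from bench import r
from h import *
import pickle
o=r.get_obs();print(o['clock'],o['tcp_pos'],o['contact_force'],o['joints'].round(2))
f=r.grab_frame('wrist');s=r.grab_frame('side');c=r.grab_frame('scene')
pickle.dump((o,f,s,c),open('w14.pkl','wb'))
cv2.imwrite('pics/w14.png',f['pixels'][:,:,::-1])
cv2.imwrite('pics/s14.png',np.hstack([cv2.resize(s['pixels'][100:260,180:340,::-1],(400,400)),cv2.resize(c['pixels'][150:250,175:275,::-1],(400,400),interpolation=cv2.INTER_CUBIC)]))
go(o,(.555,.105,.245),(1,-.021))
E
```

```text
16.6 [0.55385007 0.11067678 0.31979741] [-0.12276325 -0.91995469 -0.06948484] [-0.94  0.53  0.85  1.94 -0.5   0.9   0.15]
mm [ 1.4 74.8 -5.5] units [ 0.0047  0.2494 -0.0182] turn units [ 0.0016 -0.0003 -0.0011] deg 0.2
```

View pics/w14.png

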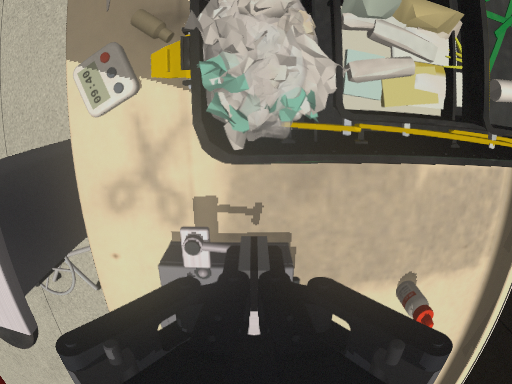

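View pics/s14.png

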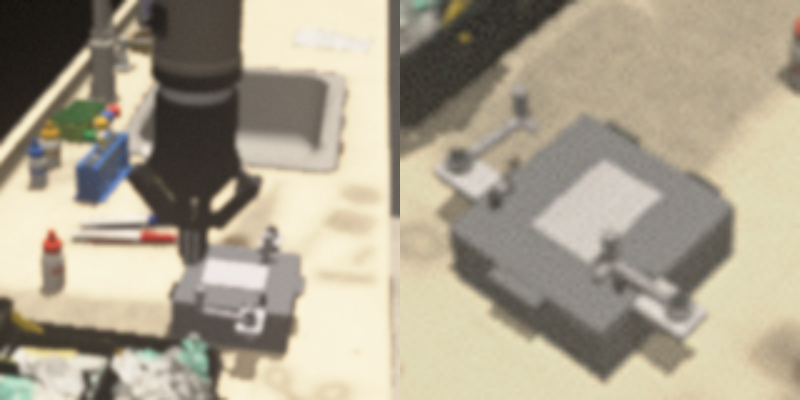

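```bash
python3 - <<'E'
from bench import r
from h import *
o=r.get_obs()
go(o,(.553,.102,.245),(1,-.021))
P=np.array([.4995,.069])
for ph in [10,25,40,55,65,72,78,83,87,91.2]:
    a=-np.radians(ph);p=P+.054*np.array([np.cos(a),np.sin(a)])+.019*np.array([-np.sin(a),np.cos(a)])
    print(ph,p.round(4),end=' ');go(o,(*p,.245),(1,-.021))
E
```

```text
mm [-1.5 76.5 -6.7] units [-0.0051  0.255  -0.0225] turn units [ 0.0009 -0.0025  0.001 ] deg 0.3
10 [0.556  0.0783] mm [  2.   76.5 -30.3] units [ 0.0068  0.2551 -0.1011] turn units [ 0.0009 -0.0025  0.001 ] deg 0.3
25 [0.5565 0.0634] mm [  2.9  76.6 -45.2] units [ 0.0096  0.2552 -0.1508] turn units [ 0.0009 -0.0025  0.001 ] deg 0.3
40 [0.5531 0.0488] mm [ -0.1  76.6 -59.9] units [-0.0004  0.2553 -0.1996] turn units [ 0.0009 -0.0025  0.001 ] deg 0.3
55 [0.546  0.0357] mm [ -6.8  76.6 -73.2] units [-0.0228  0.2553 -0.2441] turn units [ 0.0009 -0.0025  0.001 ] deg 0.3
65 [0.5395 0.0281] mm [-13.2  76.6 -81. ] units [-0.0438  0.2553 -0.2699] turn units [ 0.0009 -0.0025  0.001 ] deg 0.3
72 [0.5343 0.0235] mm [-18.3  76.6 -85.7] units [-0.0611  0.2553 -0.2856] turn units [ 0.0009 -0.0025  0.001 ] deg 0.3
78 [0.5293 0.0201] mm [-23.2  76.6 -89.2] units [-0.0773  0.2553 -0.2973] turn units [ 0.0009 -0.0025  0.001 ] deg 0.3
83 [0.5249 0.0177] mm [-27.5  76.6 -91.7] units [-0.0916  0.2553 -0.3057] turn units [ 0.0009 -0.0025  0.001 ] deg 0.3
87 [0.5213 0.0161] mm [-31.1  76.6 -93.4] units [-0.1036  0.2552 -0.3115] turn units [ 0.0009 -0.0025  0.001 ] deg 0.3
91.2 [0.5174 0.0146] mm [-35.   76.6 -95. ] units [-0.1166  0.2552 -0.3166] turn units [ 0.0009 -0.0025  0.001 ] deg 0.3
```

>>> step_arm(xyz=[[-0.005, 0.1, -0.02], [-0.005, 0.2, -0.02], [-0.005, 0.255, -0.022], [-0.005, 0.255, -0.022], [0, 0.255, -0.06], [0.007, 0.255, -0.1], [0.01, 0.255, -0.15], [0, 0.255, -0.2], [-0.012, 0.255, -0.223], [-0.023, 0.255, -0.244], [-0.034, 0.255, -0.257], [-0.044, 0.255, -0.27], [-0.044, 0.255, -0.27]], rotation=[[0, 0, 0], [0, 0, 0], [0, 0, 0], [0, 0, 0], [0, 0, 0], [0, 0, 0], [0, 0, 0], [0, 0, 0], [0, 0, 0], [0, 0, 0], [0, 0, 0], [0, 0, 0], [0, 0, 0]])

```text
clock: 18.38
tcp_pos: [0.5393, 0.0278, 0.2451]
orientation: [-1.572, 0.019, -0.021]
contact_force: [0.6, -1.1, 0.3]
grip_width: 0.0001
```

```bash
python3 - <<'E'
from bench import r
from h import *
o=r.get_obs();print(o['clock'],o['tcp_pos'],o['contact_force'],o['joints'].round(2))
f=r.grab_frame('wrist');c=r.grab_frame('scene')
cv2.imwrite('pics/w15.png',np.hstack([f['pixels'][100:384,100:400,::-1],cv2.resize(c['pixels'][160:250,180:270,::-1],(284,284),interpolation=cv2.INTER_CUBIC)]))
for p in [(.5343,.0235),(.5293,.0201),(.5249,.0177),(.5213,.0161),(.5174,.0146),(.5155,.0146)]: go(o,(*p,.245),(1,-.021))
E
```

```text
18.375 [0.5392963  0.02778496 0.24511983] [ 0.61398002 -1.06791358  0.34294012] [-0.73  0.59  0.75  2.04 -0.6   0.73  0.37]
mm [-4.9  0.1 -4.4] units [-0.0163  0.0004 -0.0147] turn units [ 0.001  -0.0027  0.001 ] deg 0.3
mm [-9.8  0.1 -7.9] units [-0.0327  0.0004 -0.0264] turn units [ 0.001  -0.0027  0.001 ] deg 0.3
mm [-14.1   0.1 -10.4] units [-0.0471  0.0004 -0.0348] turn units [ 0.001  -0.0027  0.001 ] deg 0.3
mm [-17.7   0.1 -12.1] units [-0.059   0.0004 -0.0405] turn units [ 0.001  -0.0027  0.001 ] deg 0.3
mm [-21.6   0.1 -13.7] units [-0.0719  0.0004 -0.0458] turn units [ 0.001  -0.0027  0.001 ] deg 0.3
mm [-23.5   0.1 -13.8] units [-0.0782  0.0004 -0.0459] turn units [ 0.001  -0.0027  0.001 ] deg 0.3
```

View pics/w15.png

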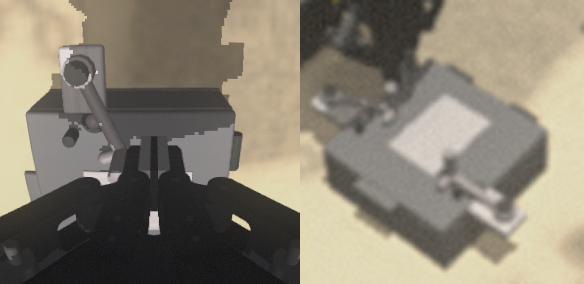

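>>> step_arm(xyz=[[-0.016, 0, -0.015], [-0.033, 0, -0.026], [-0.047, 0, -0.035], [-0.059, 0, -0.04], [-0.072, 0, -0.046], [-0.076, 0, -0.046], [-0.076, 0, -0.046]], rotation=[[0, 0, 0], [0, 0, 0], [0, 0, 0], [0, 0, 0], [0, 0, 0], [0, 0, 0], [0, 0, 0]])

```text
clock: 19.35
tcp_pos: [0.5165, 0.0148, 0.2451]
orientation: [-1.573, 0.018, -0.021]
contact_force: [2.1, -0.9, -0.7]
grip_width: 0.0003
```

```bash
python3 - <<'E'
from bench import r
from h import *
o=r.get_obs();print(o['clock'],o['tcp_pos'],o['contact_force'],o['joints'].round(2))
f=r.grab_frame('wrist');c=r.grab_frame('scene')
cv2.imwrite('pics/w16.png',np.hstack([f['pixels'][100:384,100:400,::-1],cv2.resize(c['pixels'][160:250,180:270,::-1],(284,284),interpolation=cv2.INTER_CUBIC)]))
E
```

```text
19.35 [0.51654677 0.01477594 0.24513274] [ 2.12633631 -0.90966345 -0.69781218] [-0.73  0.56  0.76  2.1  -0.59  0.7   0.39]
```

View pics/w16.png

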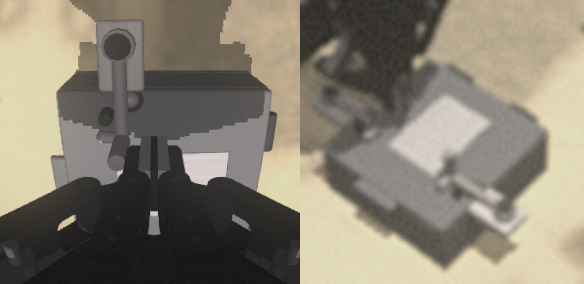

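>>> step_arm(xyz=[[-0.005, 0, 0], [-0.01, 0, 0], [-0.01, 0, 0]], rotation=[[0, 0, 0], [0, 0, 0], [0, 0, 0]])

```text
clock: 19.82
tcp_pos: [0.5151, 0.015, 0.2456]
orientation: [-1.573, 0.014, -0.025]
contact_force: [7.9, -1.9, -4.2]
grip_width: -0.0002
```

>>> step_arm(xyz=[[0.03, 0, 0], [0.07, 0, -0.02], [0.1, -0.1, -0.08], [0.1, -0.3, -0.2], [0.05, -0.5, -0.4], [0, -0.5, -0.6], [0, -0.5, -0.6], [0, -0.5, -0.6]], rotation=[[0, 0, 0], [0, 0, 0], [0, 0, 0], [0, 0, 0], [0, 0, 0], [0, 0, 0], [0, 0, 0], [0, 0, 0]])

```text
clock: 20.82
tcp_pos: [0.509, -0.1665, 0.3963]
orientation: [-1.573, 0.017, -0.028]
contact_force: [-0.1, 0.6, 0.7]
grip_width: 0.0001
```

```bash
python3 - <<'E'
from bench import r
from h import *
o=r.get_obs();print(o['clock'],o['tcp_pos'],o['contact_force'],o['joints'].round(2))
f=r.grab_frame('wrist');c=r.grab_frame('scene');s=r.grab_frame('side')
import pickle;pickle.dump((o,f,s,c),open('w17.pkl','wb'))
cv2.imwrite('pics/w17.png',np.hstack([cv2.resize(f['pixels'][0:140,180:330,::-1],(430,400),interpolation=cv2.INTER_CUBIC),cv2.resize(c['pixels'][160:250,180:270,::-1],(370,400),interpolation=cv2.INTER_CUBIC)]))
cv2.imwrite('pics/c17.png',c['pixels'][:,:,::-1])
E
```

```text
20.825 [ 0.50900645 -0.1665071   0.39632928] [-0.0502286   0.628357    0.71409413] [-0.56  0.37  0.96  1.94 -0.36  1.    0.54]
```

View pics/w17.png

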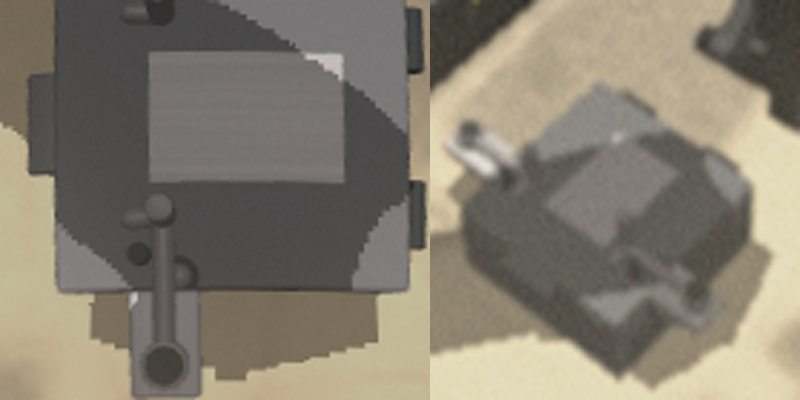

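View pics/c17.png

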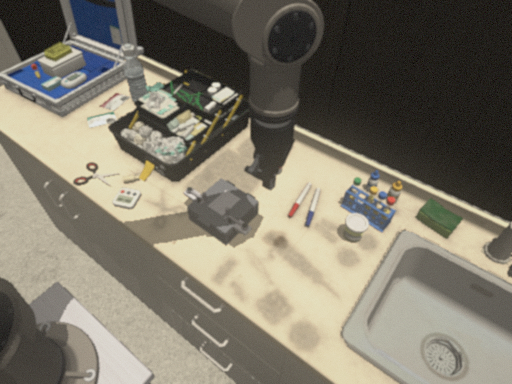

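>>> step_arm(xyz=[[0, -0.05, 0.2], [0, -0.1, 0.35], [0, -0.1, 0.35], [0, -0.1, 0.35]], rotation=[[0, 0, 0], [0, 0, 0], [0, 0, 0], [0, 0, 0]])

```text
clock: 21.48
tcp_pos: [0.5125, -0.0567, 0.4244]
orientation: [-1.573, 0.012, -0.019]
contact_force: [-0.6, -0.3, -0.3]
grip_width: 0.0002
```

```bash
python3 - <<'E'
from bench import r
from h import *
import pickle
o,f,s,c=pickle.load(open('w17.pkl','rb'))
W=lambda u,v,z:plane(f,180+u*150/430-.4,v*140/400-.4,z,o)
P=W(166,364,.067);T=W(159,210,.088);print(P,T,np.degrees(np.arctan2(*(T-P)[[1,0]])))
o=r.get_obs();print(o['clock'],o['tcp_pos'],o['contact_force'])
f=r.grab_frame('wrist');pickle.dump((o,f),open('w18.pkl','wb'))
cv2.imwrite('pics/w18.png',cv2.resize(f['pixels'][60:260,170:370,::-1],(600,600),interpolation=cv2.INTER_CUBIC))
E
```

```text
[ 0.49702208 -0.11236889  0.067     ] [ 0.49754869 -0.06043027  0.088     ] 89.41908897977324
21.475 [ 0.51250367 -0.0566821   0.42442487] [-0.55583713 -0.32197407 -0.3097901 ]
```

View pics/w18.png

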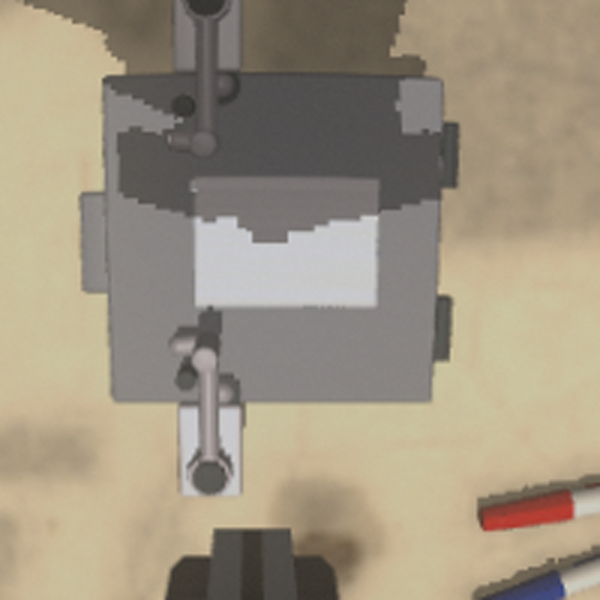

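```bash
python3 - <<'E'
from h import *
import pickle
o,f=pickle.load(open('w18.pkl','rb'))
W=lambda u,v,z:plane(f,170+u/3-.4,60+v/3-.4,z,o)
for a,b in [((208,3),(203,142)),((209,474),(204,356))]:
    P=W(*a,.067);T=W(*b,.088);print(P.round(4),T.round(4),np.degrees(np.arctan2(*(T-P)[[1,0]])))
from bench import r
print(r.hand_in())
E
```

```text
[0.5009 0.0683 0.067 ] [0.499  0.0174 0.088 ] -92.11838908250827
[ 0.4962 -0.1104  0.067 ] [ 0.4971 -0.0573  0.088 ] 88.949523999078
the job is handed in; nothing more can be done
None
```

I packed the tube and handed the job in at about 21.5 s of the 72 s allowed. The hand-in gives no verdict, so the result below rests on my own checks.

- **Tube:** I gripped it across the middle, laid it lengthwise between the four posts and let it go. The picture taken before closing showed it flat and centred in the trough. I could not check it again once the lid was shut.
- **Lid:** I pushed it from behind past upright and it fell shut. The later pictures show it flat on the box, but I judged that by eye and did not measure the angle.
- **Hooks:** I swept each one in by its tab until it reached a hard stop, at about 8 N. In the last picture both rods lie over the lid with the bent ends round the posts:

| Hook | Direction measured | Direction expected when closed | Difference |
|---|---|---|---|
| Right | 88.9° | 88.8° | under 0.01 rad |
| Left | -92.1° | -91.2° | about 0.02 rad |

- **Bystanders:** My moves stayed clear of the cup, timer and bottle. The cup and timer looked unmoved in the last scene picture. The arm blocked the bottle in that view, but earlier pictures showed it standing where it was.
- **Robot:** At hand-in it was touching nothing, well above the carrier. None of my checks failed or disagreed.

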